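# Gauge the depth of the square mounting mould

### The job

Measure how deep the square specimen mould is. Pick up the depth gauge by its knob, set its foot flat on top of the square mould over the bore, and push the rod down until it bottoms in the bore; then let go and leave the gauge standing there with its rod on the bottom, for the reading. Leave the other moulds, the tamper and the specimens as they are.

Things in the scene. Friction and masses are not known exactly. Their poses are not given: they have to be found in the camera images.
- gauge: Loose depth gauge, 0.45 kg, on the bench. Foot: steel disc, 70 mm across, 14 thick, hub to 24 mm. An 8 mm rod slides upright through it, topped by a round ribbed knob 27 mm across, 34 tall. Origin: centre of foot underside; z up. At start the rod is fully up: knob centre 103 mm over origin. It slides down up to 60 mm, held by 2 N of friction. Lifted by the knob, the foot hangs from the rod's stop.
- rod_tip (a point): Lower tip of the gauge's rod, on its axis; z up. The knob's centre is always 101 mm straight above it. At the start, rod fully up, the tip is hidden 2 mm inside the foot. With the foot set down, the knob and rod go on down under about 2 N.
- square_mould: Steel mould block, 84 x 84 mm, 70 mm tall, fixed to the bench: the only square one of three moulds (the others are round outside: 84 mm across, 70 tall; 96 mm across, 45 tall); their places change; a tamper and specimens under 100 mm tall stand beyond the gauge. A round blind bore, 34 mm across, opens in the middle of its top. Origin: centre of the underside; z up, x and y along its sides.
- ram_face (a point): Centre of the flat, rigid bottom of the square mould's bore (top of a stiff ram that does not yield to a push); z up. On the mould's axis, 25 to 47 mm below its top face, a different depth each time.
Things that resemble listed ones, but are neither listed nor needed, are in the scene too. What is shaped like the square_mould but green is not meant.

How it is judged:
By the outcome, as a careful person would: the job done as asked, in the order asked, and still so for the second after the job is handed in, with the robot touching nothing.
It also fails if it takes over 40 s, if anything falls off the work surface, if the arm or the gripper's body presses on something with over 40 N, if the wrist force passes 120 N, or if a joint passes its speed limit or range.

### The arm

A 7-joint arm with a two-finger parallel gripper is mounted at the origin on the work surface. World frame = base frame: x ahead of the robot, y to its left, z up, the work surface at z = 0. Lengths are in mm, angles in rad, forces in N, time in s.
With the tool pointing down it reaches from about 425 to 825 mm from the base axis. Payload 3.6 kg.
Tool frame: the origin (TCP) lies at the very end of the fingers, on their centre line; the grasp point (between the pads) lies 19 mm behind it; z points along the fingers, y is the direction in which the jaws open and shut (so a half turn about z gives the same grasp; the last joint's range is limited). The gripper opens to 93 mm and grips with 3 to 60 N. Pads are 15 mm wide; open, the fingers measure 128 mm over their backs; the gripper's body (75 mm by 188 mm) begins 65 mm behind the grasp point.
Start: joints at [1.151, 0.615, -0.013, 1.423, 0.008, 1.103, -0.04], TCP at [249.414, -600.212, 218.64] pointing down, gripper open.
Joint ranges: [-3.12, 3.12], [-0.3, 2.06], [-1.34, 1.32], [0.26, 2.42], [-1.36, 4.5], [0.01, 1.98], [-2.84, 2.84]. Speed limits (rad/s): [2.79, 2.79, 3.14, 3.14, 3.14, 3.14, 3.14].

### API

Orientations are given as a rotation vector (axis times angle).
In Python, from workcell import readout, viewer, workorder gives the robot as it stands. The module is installed in compiled form; this text tells all that it offers.
- The arm moves only by the tool carry_out, never from a script. Its argument "steps" is a list of rows, each a list of 7 numbers: the turn, a rotation vector about the world's x, y, z in rad, then the shift along the world's x, y, z in m, then the opening, from 0 (shut) to 1 (fully open). In form: [[ax, ay, az, x, y, z, grip], ...]. A call has 1 to 8 rows; each row is the pose to reach, as a shift and turn from the pose measured when the call began; what a row does not reach only later rows make up. A row lasts 1/10 s, in which the tool goes at most 50 mm and 8.59 degrees, less where a joint would pass 70% of its speed; a pose out of reach is approached as far as the arm can. A call with a gripper value outside its range is refused whole. The fingers move at their own pace and stop on an object; "grip_force" is the grip in N (left out, the last holds). Time passes only in rows, so rows that repeat a pose let the fingers close. It gives the time, the measured TCP pose, the force and the opening at its end, in the units of the state.
- readout.state(): the state, without advancing time (a new reading comes with each control period).
- viewer.camera(name): name is "side" or "top" or "wrist"; returns the picture (420x560x3 uint8, red, green, blue); there is no depth.
- viewer.camera_model(name): a dict with "fx", "fy", "cx", "cy" (pixels), "pose" (4x4, takes a point from camera to world coordinates); the wrist camera has in their place "tool_from_camera" (4x4, takes a point from camera to tool coordinates, whose origin is the TCP and whose axes are the flange's). Camera axes: x right, y down, z forward; pixel columns grow to the right and rows downward; lengths in mm; the calibration is good to about 2 mm. A picture is of the moment at which its call begins: read the wrist's pose just before it. camera_model takes no time and is no camera call.
- workorder.close_job(): hands the job in, once; it reports no verdict.
Trained networks look in the newest picture that a camera, given by its name, has taken for a name from the list of things; names that differ only in an ending like _2 or _b are one class to them, and where a whole thing is asked for, a point or a joint stands for the part that bears it (a point fixed in the world has none). Each returns a list of dicts, best first, with "conf" (0 to 1); they miss things now and then, are a little off and sometimes report something else, mostly with a low value. They report only what shows in the picture. A call takes as long as a camera call. They do not tell look-alikes from the thing itself.
- viewer.find_in(thing, camera): "position" ([column, row] in pixels, amid what is visible of it).
The state is a dict: "t": time; "q": joint angles; "joint_velocities": joint speeds; "joint_efforts": joint torques, N m; "tool_pos": TCP position; "tool_rot": TCP orientation; "ft_force": force on the tool from outside, world axes, zero at the start; "moment": the same for the moment, N m; "gripper_width": finger opening in mm.
Only numpy, scipy, OpenCV 4.12 (cv2) and the standard library are available. Lean on these libraries where they do the work, as an engineer would, in place of code of your own. Each camera call takes 0.05 s, during which the arm holds its last target.

## Working session

There is one attempt and no reset: what is moved stays moved. The work goes in short steps, Python scripts to look and compute and a tool call to move; the robot and the scene stay as the last step left them, time stands still between calls to the robot, and variables do not carry over. Pictures are saved under pics/ and viewed, and the job is handed in when it is done.

Besides the shell and the picture viewer there is one more tool, called after "Call:" as a command line: name --pt "numbers of a row" for each row, then --argument value for the rest. carry_out: Moves the arm, as the interface text tells. Its arguments: {"type":"object","properties":{"steps":{"type":"array","items":{"type":"array","items":{"type":"number"}}},"grip_force":{"type":"number"}},"required":["steps"]}

```bash
mkdir -p pics; python3 - <<'E'
from workcell import readout, viewer
import cv2
print({k:v for k,v in readout.state().items()})
for c in ["side","top","wrist"]:
    im=viewer.camera(c); cv2.imwrite(f"pics/{c}0.png",im[:,:,::-1])
    print(c,viewer.camera_model(c))
    for t in ["gauge","square_mould"]:
        print(c,t,viewer.find_in(t,c))
print(readout.state()["t"])
E
```

```text
{'t': 0.0, 'q': array([ 1.15048678,  0.61587316, -0.0126324 ,  1.42491726,  0.00810014,
        1.10337604, -0.04041029]), 'joint_velocities': array([-8.27529633e-05, -8.69053847e-04, -1.84220228e-04,  1.08049646e-03,
       -7.63790961e-05,  2.54500046e-04,  1.19436792e-04]), 'joint_efforts': array([-2.94226629e-04, -4.58930683e+01,  2.09258236e-01, -1.65743029e+01,
       -6.10784255e-02,  2.05963390e-02,  2.30613032e-04]), 'tool_pos': array([ 249.12148809, -599.50263268,  217.50493037]), 'tool_rot': array([-3.07844369e+00, -6.14228871e-01,  8.16229570e-04]), 'ft_force': array([-0.70978358, -0.47690838, -0.08214677]), 'moment': array([-0.01957807,  0.02701754,  0.03184428]), 'gripper_width': 93.15949101485222}
side {'fx': 526.1608746505699, 'fy': 526.1608746505699, 'cx': 283.45534912946914, 'cy': 216.0930187988017, 'pose': array([[-9.29582488e-01, -2.88346076e-01,  2.29636538e-01,
         3.44672611e+02],
       [-3.68457944e-01,  7.44986706e-01, -5.56087719e-01,
         5.86806016e+02],
       [-1.07304564e-02, -6.01540812e-01, -7.98769998e-01,
         9.02784250e+02],
       [
[... 759 characters left out ...]
ition': [163.5, 238.1], 'conf': 0.86}]
top square_mould [{'position': [408.0, 149.6], 'conf': 0.7}, {'position': [334.0, 184.6], 'conf': 0.57}, {'position': [275.3, 174.7], 'conf': 0.57}]
wrist {'fx': 308.91319368018947, 'fy': 308.91319368018947, 'cx': 279.4335244976252, 'cy': 206.9564997829448, 'tool_from_camera': array([[ 7.38163445e-04, -9.54908204e-01, -2.96900281e-01,
         8.32460060e+01],
       [ 9.99999724e-01,  7.31251700e-04,  1.34338010e-04,
         6.45383714e-01],
       [ 8.88283675e-05, -2.96900299e-01,  9.54908480e-01,
        -1.66413454e+02],
       [ 0.00000000e+00,  0.00000000e+00,  0.00000000e+00,
         1.00000000e+00]])}
wrist gauge []
wrist square_mould []
0.45
```

View pics/top0.png

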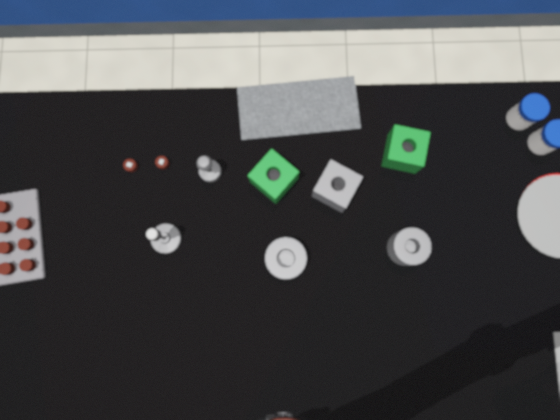

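View pics/side0.png

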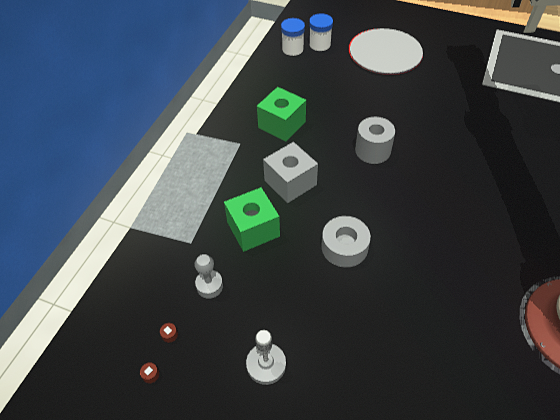

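Candidates: top view has the steel square mould at (338,184), and green look-alikes at (274,175) and (407,148). The round moulds are at (286,258) and (411,246). The gauge is at (165,238) with its knob at (152,234), and the tamper, which looks similar, is at (208,168). I'll take the grey square mould and the disc-footed gauge, and check both in crops.

```bash
python3 - <<'E'
import cv2,numpy as np
t=cv2.imread("pics/top0.png");s=cv2.imread("pics/side0.png")
c=lambda im,x,y,h=35:cv2.resize(im[y-h:y+h,x-h:x+h],(290,290),interpolation=cv2.INTER_CUBIC)
cv2.imwrite("pics/crop0.png",np.vstack([np.hstack([c(t,160,236),c(t,338,184)]),np.hstack([c(s,266,355,45),c(s,291,172,45)])]))
E
```

```text
(no output)
```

View pics/crop0.png

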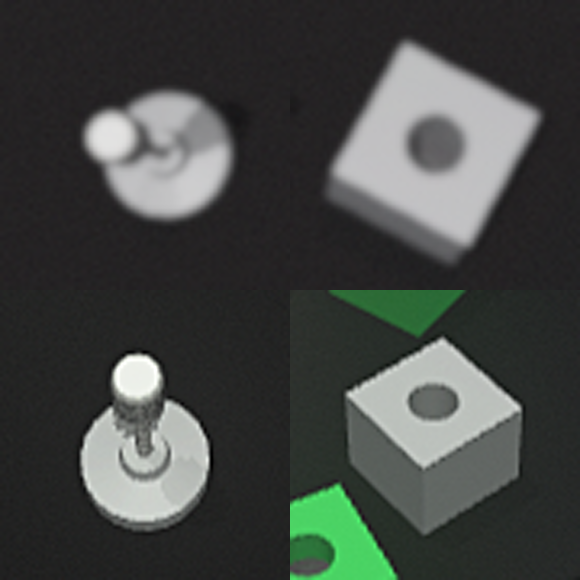

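The crops confirm it: the steel square mould has its bore at top (338.2,183.8) and side (290.7,161.8). The gauge has its knob top at top (151.8,233.6) and side (263.5,336.7).

```bash
cat > h.py <<'E'
import numpy as np
from workcell import readout, viewer
from scipy.spatial.transform import Rotation as R
def pose(c):
    m=viewer.camera_model(c)
    if "pose" in m: return m,np.array(m["pose"])
    s=readout.state();T=np.eye(4);T[:3,:3]=R.from_rotvec(s["tool_rot"]).as_matrix();T[:3,3]=s["tool_pos"]
    return m,T@m["tool_from_camera"]
def hit(c,u,v,z):
    m,P=pose(c); d=P[:3,:3]@[(u-m["cx"])/m["fx"],(v-m["cy"])/m["fy"],1]; o=P[:3,3]
    return (o+d*(z-o[2])/d[2]).round(1)
def proj(c,p):
    m,P=pose(c); q=np.linalg.inv(P)@np.append(p,1); return np.round([m["fx"]*q[0]/q[2]+m["cx"],m["fy"]*q[1]/q[2]+m["cy"]],1)
E
python3 - <<'E'
from h import *
for n,c,u,v,z in [("foot","top",165.5,238.6,14),("knob","top",151.8,233.6,120),("foot","side",266,362.1,14),("knob","side",263.5,336.7,120),("bore","top",338.2,183.8,70),("bore","side",290.7,161.8,70),("tamper","top",204,161,100),("tamperfoot","side",208,285,14)]:
    p=hit(c,u,v,z);print(n,c,p,np.hypot(p[0],p[1]))
print(R.from_rotvec(readout.state()["tool_rot"]).as_matrix().round(3))
E
```

```text
foot top [510.5 275.5  14. ] 580.0952507993838
knob top [512. 276. 120.] 581.6528174091483
foot side [510.8 276.4  14. ] 580.7870521972748
knob side [510.9 276.3 120. ] 580.8274270383588
bore top [ 624.7 -134.8   70. ] 639.078344180117
bore side [ 623.4 -134.3   70. ] 637.7021640233002
tamper top [676.2 168.7 100. ] 696.9262012580673
tamperfoot side [674.6 175.2  14. ] 696.9793397224913
[[ 0.923  0.384 -0.   ]
 [ 0.384 -0.923  0.   ]
 [ 0.    -0.    -1.   ]]
```

Call:
carry_out --pt "0 0 0 0.02 0.03 0 1" --pt "0 0 0 0.05 0.06 0 1" --pt "0 0 0 0.085 0.095 0 1" --pt "0 0 0 0.12 0.13 0 1" --pt "0 0 0 0.155 0.165 0 1" --pt "0 0 0 0.19 0.2 0 1" --pt "0 0 0 0.225 0.235 0 1" --pt "0 0 0 0.26 0.27 0 1"

```text
t: 1.25
tool_pos: [510.7, -328.7, 218.8]
tool_rot: [3.081, 0.614, 0.001]
ft_force: [1.3, -0.5, -0.1]
gripper_width: 92.8
```

Call:
carry_out --pt "0 0 0 0.015 0.045 0 1" --pt "0 0 0 0.025 0.09 0 1" --pt "0 0 0 0.035 0.135 0 1" --pt "0 0 0 0.045 0.18 0 1" --pt "0 0 0 0.05 0.225 0 1" --pt "0 0 0 0.05 0.27 0 1" --pt "0 0 0 0.05 0.315 0 1" --pt "0 0 0 0.05 0.36 0 1"

```text
t: 2.05
tool_pos: [560.6, 33.1, 219.1]
tool_rot: [3.081, 0.614, 0.002]
ft_force: [0.0, 0.2, -0.8]
gripper_width: 93.1
```

Call:
carry_out --pt "0 0 0 -0.005 0.045 0 1" --pt "0 0 0 -0.015 0.09 0 1" --pt "0 0 0 -0.025 0.135 0 1" --pt "0 0 0 -0.035 0.18 0 1" --pt "0 0 0 -0.045 0.225 0 1" --pt "0 0 0 -0.05 0.243 0 1" --pt "0 0 0 -0.05 0.243 0 1"

```text
t: 2.75
tool_pos: [508.6, 280.7, 219.1]
tool_rot: [-3.076, -0.626, -0.001]
ft_force: [0.4, -0.2, -0.1]
gripper_width: 93.2
```

```bash
python3 - <<'E'
from h import *
import cv2
s=readout.state();print(s["tool_pos"],s["tool_rot"],s["q"].round(2))
for c in ["wrist","side","top"]:
    im=viewer.camera(c)
    print(c,proj(c,[511,276,120]),proj(c,[511,276,14]),viewer.find_in("gauge",c))
    cv2.imwrite(f"pics/{c}1.png",im[:,:,::-1])
E
```

```text
[508.5800475  280.72164852 219.12544453] [-3.07623499e+00 -6.25791130e-01 -1.04035210e-03] [-0.48  0.51 -0.1   1.63  0.05  1.01 -1.76]
wrist [280.1 207.3] [279.9 181.7] [{'position': [285.8, 179.8], 'conf': 0.57}]
side [263.5 336.5] [266.  361.9] [{'position': [265.9, 362.0], 'conf': 0.84}]
top [151.8 234. ] [165.3 238.4] [{'position': [163.5, 238.0], 'conf': 0.58}]
```

View pics/wrist1.png

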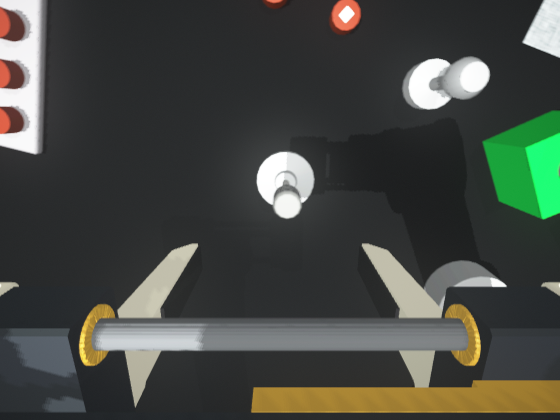

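The wrist view shows the gauge alone at (286,205), with the tamper further off at (450,80). The arm was still settling, so I'll measure again.

```bash
python3 - <<'E'
from h import *
import cv2
s=readout.state();print(s["tool_pos"],s["joint_velocities"].round(3))
p=proj("wrist",[511,276,120]);f=proj("wrist",[511,276,14])
im=viewer.camera("wrist");print(readout.state()["tool_pos"],p,f)
x,y=230,150
cv2.imwrite("pics/w2.png",cv2.resize(im[y:y+80,x:x+100,::-1],(800,600),interpolation=cv2.INTER_CUBIC)[:, :])
E
```

```text
[511.62861596 273.64688929 219.20658024] [-0.002 -0.003 -0.012 -0.    -0.002 -0.    -0.002]
[511.48233975 274.0416388  219.20267209] [275.8 207.4] [276.6 181.8]
```

View pics/w2.png

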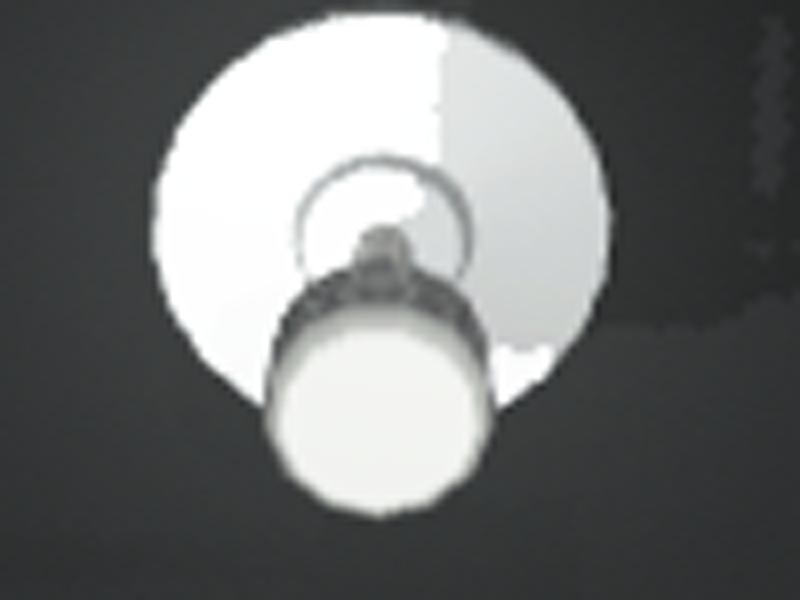

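```bash
python3 - <<'E'
from h import *
s=readout.state();print(s["t"],s["tool_pos"])
print(hit("wrist",277.6,204.9,120),hit("wrist",230+381/8,150+225/7.5,14))
E
```

```text
3.1 [511.48233975 274.0416388  219.20267209]
[513.7 275.8 120. ] [513.4 276.1  14. ]
```

Call:
carry_out --pt "0 0 0 0.001 0.002 -0.04 1" --pt "0 0 0 0.001 0.002 -0.08 1" --pt "0 0 0 0.001 0.002 -0.115 1" --pt "0 0 0 0.001 0.002 -0.135 1" --pt "0 0 0 0.001 0.002 -0.135 1" --pt "0 0 0 0.001 0.002 -0.135 1"

```text
t: 3.7
tool_pos: [513.2, 275.6, 84.7]
tool_rot: [3.081, 0.607, 0.003]
ft_force: [-0.1, 1.2, 0.1]
gripper_width: 92.9
```

```bash
python3 - <<'E'
from h import *
import cv2
s=readout.state();print(s["tool_pos"],s["ft_force"])
p=proj("wrist",[512,276,120])
im=viewer.camera("wrist");print(readout.state()["tool_pos"],p);cv2.imwrite("pics/w3.png",im[:,:,::-1])
E
```

```text
[513.22589174 275.56510085  84.65391526] [-0.07524514  1.16939878  0.0860619 ]
[513.71096723 276.06365249  85.48933296] [276.3 292.3]
```

View pics/w3.png

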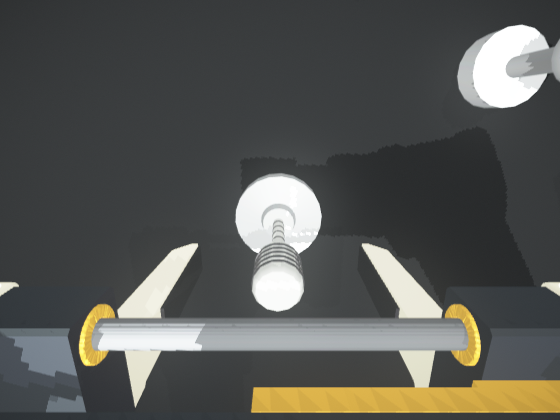

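The knob at (277,288) sits centred between the fingers, so I'll close.

Call:
carry_out --pt "0 0 0 0 0 0 0.3" --pt "0 0 0 0 0 0 0.2" --pt "0 0 0 0 0 0 0.1" --pt "0 0 0 0 0 0 0.0" --pt "0 0 0 0 0 0 0.0" --pt "0 0 0 0 0 0 0" --pt "0 0 0 0 0 0 0" --grip_force 30

```text
t: 4.45
tool_pos: [513.7, 276.1, 85.4]
tool_rot: [3.082, 0.607, 0.006]
ft_force: [0.8, 0.0, -0.3]
gripper_width: 41.3
```

Call:
carry_out --pt "0 0 0 0 0 0 0" --pt "0 0 0 0 0 0 0" --pt "0 0 0 0 0 0 0" --pt "0 0 0 0 0 0 0" --pt "0 0 0 0 0 0 0"

```text
t: 4.95
tool_pos: [513.5, 276.4, 85.4]
tool_rot: [3.082, 0.608, 0.005]
ft_force: [-0.6, 0.5, -1.1]
gripper_width: 25.0
```

Call:
carry_out --pt "0 0 0 0 0 0.01 0" --pt "0 0 0 0 0 0.03 0" --pt "0 0 0 0 0 0.06 0" --pt "0 0 0 0 0 0.095 0" --pt "0 0 0 0 0 0.12 0" --pt "0 0 0 0 0 0.13 0" --pt "0 0 0 0 0 0.13 0"

```text
t: 5.65
tool_pos: [513.9, 276.3, 216.4]
tool_rot: [-3.082, -0.607, -0.009]
ft_force: [1.2, -0.6, -4.3]
gripper_width: 25.5
```

```bash
python3 - <<'E'
from h import *
import cv2
im=viewer.camera("side");cv2.imwrite("pics/s4.png",im[:,:,::-1])
s=readout.state();print(s["tool_pos"],s["ft_force"],s["moment"],s["gripper_width"])
E
```

```text
[512.92814752 275.7984995  214.7686033 ] [-0.14509579  0.0533625  -4.9321537 ] [-0.02382328  0.08765326  0.00547434] 25.533881482899606
```

View pics/s4.png

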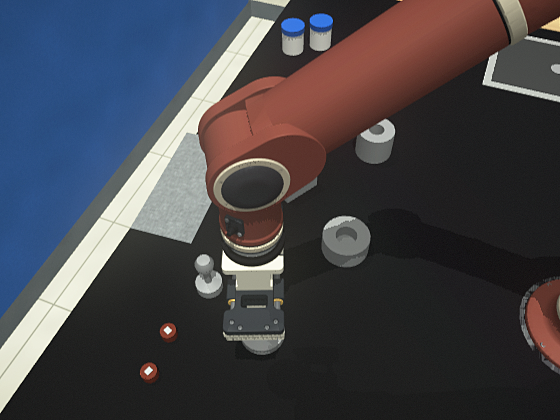

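The gauge is held at 4.9 N, which matches its weight. Next I carry it to the mould.

Call:
carry_out --pt "0 0 0 0.005 -0.02 0 0" --pt "0 0 0 0.015 -0.06 0 0" --pt "0 0 0 0.025 -0.1 0 0" --pt "0 0 0 0.04 -0.145 0 0" --pt "0 0 0 0.055 -0.19 0 0" --pt "0 0 0 0.07 -0.235 0 0" --pt "0 0 0 0.08 -0.28 0 0" --pt "0 0 0 0.09 -0.32 0 0"

```text
t: 6.5
tool_pos: [601.5, -47.4, 212.0]
tool_rot: [3.082, 0.605, -0.006]
ft_force: [1.4, 0.4, -4.6]
gripper_width: 25.0
```

Call:
carry_out --pt "0 0 0 0.005 -0.03 0 0" --pt "0 0 0 0.01 -0.05 0 0" --pt "0 0 0 0.015 -0.07 0 0" --pt "0 0 0 0.02 -0.085 0 0" --pt "0 0 0 0.02 -0.09 0 0" --pt "0 0 0 0.02 -0.09 0 0"

```text
t: 7.1
tool_pos: [620.7, -137.8, 210.8]
tool_rot: [3.083, 0.603, -0.01]
ft_force: [0.0, 0.3, -4.8]
gripper_width: 25.2
```

```bash
python3 - <<'E'
from h import *
import cv2
for i in range(2):
  for c in ["side","wrist","top"]:
    s=readout.state();q=[proj(c,[624,-134.5,70])]
    im=viewer.camera(c);cv2.imwrite(f"pics/{c}5{i}.png",im[:,:,::-1])
    print(c,s["tool_pos"],R.from_rotvec(s["tool_rot"]).as_matrix()[:,2].round(4),q)
E
```

```text
side [ 620.68928742 -137.78712418  210.76664189] [-0.006  -0.0012 -1.    ] [array([290.5, 161.7])]
wrist [ 620.94560238 -136.24601304  211.18022369] [-5.2e-03 -1.0e-04 -1.0e+00] [array([278.6, 191.6])]
top [ 621.19473656 -135.44313177  211.51762532] [-4.5e-03  3.0e-04 -1.0e+00] [array([338.1, 184.1])]
side [ 621.36535372 -135.15205131  211.77895622] [-3.9e-03  2.0e-04 -1.0e+00] [array([290.5, 161.7])]
wrist [ 621.44599871 -135.29983789  211.98586144] [-3.6e-03 -2.0e-04 -1.0e+00] [array([279.2, 192.3])]
top [ 621.49518251 -135.59916932  212.10959472] [-3.3e-03 -6.0e-04 -1.0e+00] [array([338.1, 184.1])]
```

View pics/side51.png

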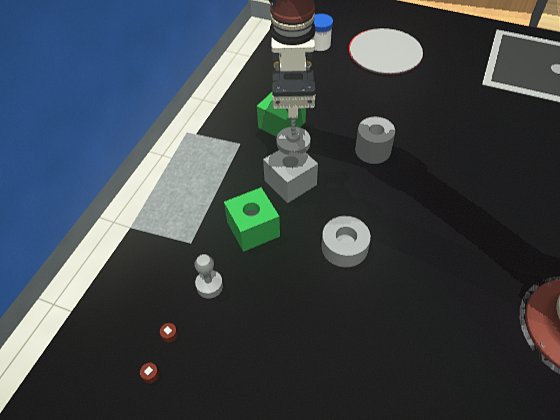

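View pics/wrist51.png

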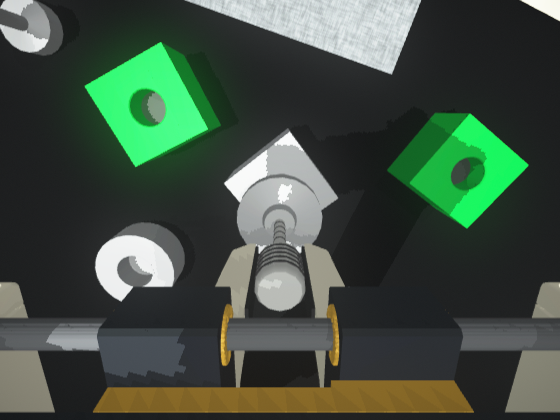

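```bash
python3 - <<'E'
from h import *
import cv2
s=cv2.imread("pics/side51.png");w=cv2.imread("pics/wrist51.png")
print(proj("side",[624,-134.5,140.6]),proj("side",[621.4,-135.1,140.6]))
cv2.imwrite("pics/c5.png",np.hstack([cv2.resize(s[100:210,240:350],(400,400),interpolation=cv2.INTER_CUBIC),cv2.resize(w[130:330,180:380],(400,400),interpolation=cv2.INTER_CUBIC)]))
E
```

```text
[290.5 138. ] [291.8 138.1]
```

View pics/c5.png

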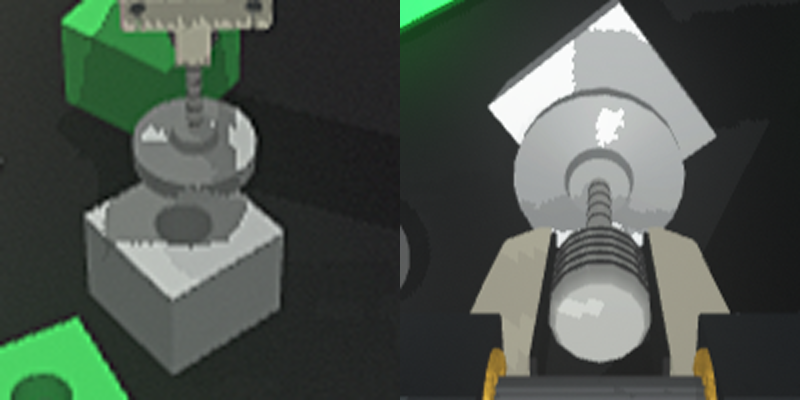

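```bash
python3 - <<'E'
from h import *
print(hit("side",293.8,138.5,140.6), hit("side",290.5,138,140.6))
s=readout.state();print(s["t"],s["tool_pos"],s["tool_rot"])
# wrist foot: crop ellipse x 514..685 top edge 92
print(hit("wrist",180+(599.5-400)/2,130+ (92+94)/2-0,140.6-0))
E
```

```text
[ 617.1 -135.6  140.6] [ 623.9 -134.5  140.6]
7.4 [ 621.51279527 -135.94085673  212.18102723] [ 3.08189298  0.60806012 -0.00521773]
[ 617.5 -138.6  140.6]
```

The foot hangs at about (617.5,-136) against the bore at (624,-134.5). I'll correct by +6.5 and +1 mm, and descend partway.

Call:
carry_out --pt "0 0 0 0.004 0.001 0 0" --pt "0 0 0 0.0065 0.001 -0.01 0" --pt "0 -0.0035 0 0.0065 0.001 -0.025 0" --pt "0 -0.0035 0 0.0065 0.001 -0.04 0" --pt "0 -0.0035 0 0.0065 0.001 -0.048 0" --pt "0 -0.0035 0 0.0065 0.001 -0.048 0" --pt "0 -0.0035 0 0.0065 0.001 -0.048 0"

```text
t: 8.1
tool_pos: [628.4, -134.9, 164.3]
tool_rot: [3.081, 0.608, 0.001]
ft_force: [-0.5, 0.0, -4.0]
gripper_width: 25.4
```

```bash
python3 - <<'E'
from h import *
import cv2
w=viewer.camera("wrist")[:,:,::-1]
s=readout.state();z=s["tool_pos"][2]-85.4;print(z,s["tool_pos"],R.from_rotvec(s["tool_rot"]).as_matrix()[:,2].round(4),s["ft_force"])
im=viewer.camera("side")[:,:,::-1]
print(proj("side",[624,-134.5,z+14]))
cv2.imwrite("pics/c6.png",np.hstack([cv2.resize(im[110:210,240:340],(400,400),interpolation=cv2.INTER_CUBIC),cv2.resize(w[130:330,180:380],(400,400),interpolation=cv2.INTER_CUBIC)]))
E
```

```text
79.48003156147988 [ 628.77148547 -135.00646442  164.88003156] [ 0.0021 -0.0012 -1.    ] [ 0.0395447  -0.72802922 -3.80273441]
[290.5 154.1]
```

View pics/c6.png

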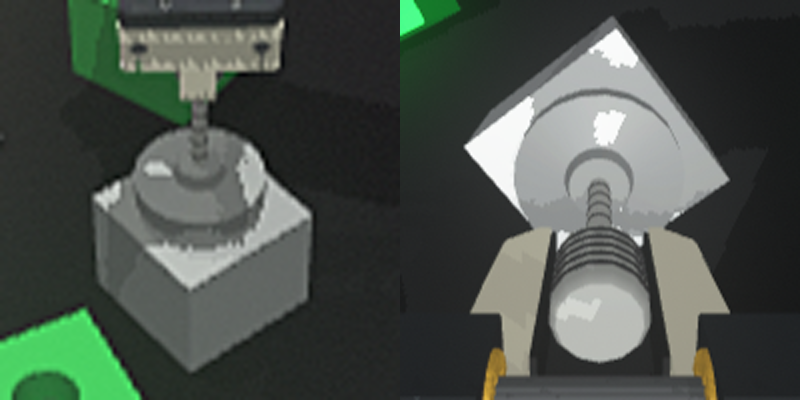

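The foot is centred on the mould: side crop (290.1,154) against the expected (290.5,154.1). Now I'll set the foot down and push gently.

Call:
carry_out --pt "0 0 0 0 0 -0.004 0" --pt "0 0 0 0 0 -0.008 0" --pt "0 0 0 0 0 -0.012 0" --pt "0 0 0 0 0 -0.017 0" --pt "0 0 0 0 0 -0.022 0" --pt "0 0 0 0 0 -0.027 0" --pt "0 0 0 0 0 -0.031 0" --pt "0 0 0 0 0 -0.031 0"

```text
t: 9.0
tool_pos: [629.0, -135.1, 133.3]
tool_rot: [3.08, 0.608, 0.003]
ft_force: [-0.5, -0.7, -3.2]
gripper_width: 25.5
```

```bash
cat > look.py <<'E'
from h import *
import cv2,sys
w=viewer.camera("wrist")[:,:,::-1]
im=viewer.camera("side")[:,:,::-1]
s=readout.state();print(s["t"],s["tool_pos"],s["ft_force"],s["gripper_width"])
cv2.imwrite(sys.argv[1],np.hstack([cv2.resize(im[110:210,240:340],(400,400),interpolation=cv2.INTER_CUBIC),cv2.resize(w[130:330,180:380],(400,400),interpolation=cv2.INTER_CUBIC)]))
E
python3 look.py pics/c7.png
```

```text
9.1 [ 628.9657614  -135.09251406  133.46721976] [-0.41732193 -0.13698123 -3.67213928] 25.276969468909307
```

View pics/c7.png

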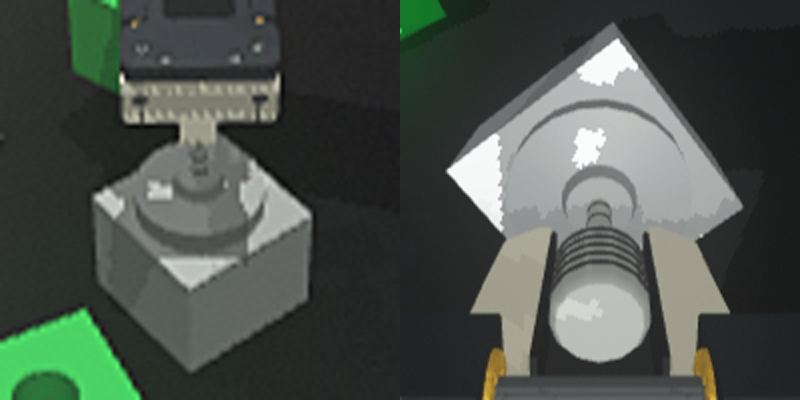

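Call:
carry_out --pt "0 0 0 0 0 -0.002 0" --pt "0 0 0 0 0 -0.004 0" --pt "0 0 0 0 0 -0.0055 0" --pt "0 0 0 0 0 -0.007 0"

```text
t: 9.5
tool_pos: [629.0, -135.1, 126.6]
tool_rot: [3.08, 0.608, 0.004]
ft_force: [-0.7, -0.0, 1.3]
gripper_width: 25.5
```

Call:
carry_out --pt "0 0 0 0 0 -0.0015 0" --pt "0 0 0 0 0 -0.003 0" --pt "0 0 0 0 0 -0.004 0"

```text
t: 9.8
tool_pos: [629.0, -135.1, 122.4]
tool_rot: [3.08, 0.608, 0.004]
ft_force: [-1.3, 1.1, 0.6]
gripper_width: 25.5
```

Friction only so far (about +1 N), so I continue.

Call:
carry_out --pt "0 0 0 0 0 -0.0015 0" --pt "0 0 0 0 0 -0.003 0" --pt "0 0 0 0 0 -0.004 0"

```text
t: 10.1
tool_pos: [629.0, -135.1, 118.3]
tool_rot: [3.08, 0.608, 0.004]
ft_force: [-1.0, 0.1, 0.5]
gripper_width: 25.6
```

Call:
carry_out --pt "0 0 0 0 0 -0.0015 0" --pt "0 0 0 0 0 -0.003 0"

```text
t: 10.3
tool_pos: [629.0, -135.1, 115.2]
tool_rot: [3.08, 0.608, 0.004]
ft_force: [-1.2, 0.1, 1.8]
gripper_width: 25.0
```

Call:
carry_out --pt "0 0 0 0 0 -0.0015 0" --pt "0 0 0 0 0 -0.003 0"

```text
t: 10.5
tool_pos: [629.0, -135.1, 112.0]
tool_rot: [3.08, 0.608, 0.004]
ft_force: [-1.7, -0.3, 1.2]
gripper_width: 25.4
```

Call:
carry_out --pt "0 0 0 0 0 -0.0015 0" --pt "0 0 0 0 0 -0.003 0"

```text
t: 10.7
tool_pos: [629.0, -135.1, 108.8]
tool_rot: [3.08, 0.608, 0.004]
ft_force: [-0.4, 0.2, 1.3]
gripper_width: 25.4
```

Call:
carry_out --pt "0 0 0 0 0 -0.0015 0" --pt "0 0 0 0 0 -0.0025 0"

```text
t: 10.9
tool_pos: [629.2, -135.1, 107.4]
tool_rot: [3.08, 0.608, 0.004]
ft_force: [-2.9, 1.1, 9.7]
gripper_width: 25.3
```

```bash
python3 look.py pics/c8.png
```

```text
11.0 [ 629.32367993 -135.11738603  107.46368852] [-2.01696195 -0.23730468  5.29288707] 25.120081887052017
```

View pics/c8.png

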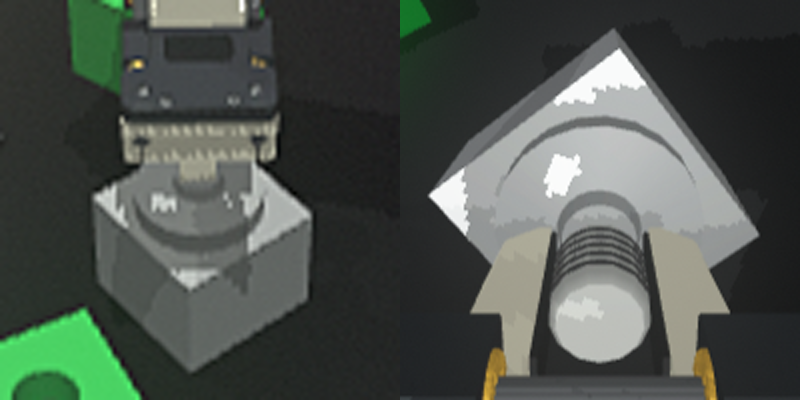

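The force rose to 9.7 N and z stalled at 107.4, so this is bottoming at a depth of about 46 mm. A small extra push will confirm it.

Call:
carry_out --pt "0 0 0 0 0 -0.001 0" --pt "0 0 0 0 0 -0.002 0" --pt "0 0 0 0 0 -0.002 0"

```text
t: 11.3
tool_pos: [629.7, -135.0, 107.4]
tool_rot: [3.08, 0.607, 0.007]
ft_force: [-3.2, -0.5, 9.0]
gripper_width: 25.6
```

It's rigid: z is unchanged at 107.4 under 9 N. I'll release while keeping light pressure.

Call:
carry_out --pt "0 0 0 0 0 -0.0005 0.35" --pt "0 0 0 0 0 -0.0005 0.5" --pt "0 0 0 0 0 -0.0005 0.7" --pt "0 0 0 0 0 -0.0005 0.8" --pt "0 0 0 0 0 -0.0005 0.8" --pt "0 0 0 0 0 -0.0005 0.8" --pt "0 0 0 0 0 -0.0005 0.8"

```text
t: 12.0
tool_pos: [629.7, -135.0, 106.8]
tool_rot: [3.08, 0.608, 0.007]
ft_force: [0.3, -0.2, -0.5]
gripper_width: 73.0
```

```bash
python3 look.py pics/c9.png
```

```text
12.1 [ 629.65656848 -135.04705402  106.84672601] [-0.51549914 -0.44026137  0.53661684] 74.20763014428226
```

View pics/c9.png

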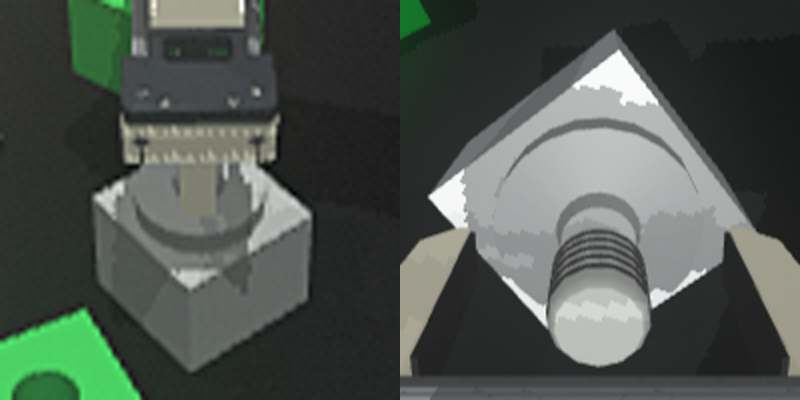

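The fingers are clear of the knob. I'll withdraw straight up.

Call:
carry_out --pt "0 0 0 0 0 0.01 0.9" --pt "0 0 0 0 0 0.03 0.9" --pt "0 0 0 0 0 0.06 0.9" --pt "0 0 0 0 0 0.1 0.9" --pt "0 0 0 0 0 0.13 0.9" --pt "0 0 0 0 0 0.14 0.9"

```text
t: 12.7
tool_pos: [631.7, -135.4, 251.8]
tool_rot: [3.077, 0.607, 0.019]
ft_force: [0.2, -0.1, 0.3]
gripper_width: 83.7
```

Call:
carry_out --pt "0 0 0 -0.01 -0.04 0 0.9" --pt "0 0 0 -0.02 -0.08 0 0.9" --pt "0 0 0 -0.03 -0.12 0 0.9" --pt "0 0 0 -0.04 -0.16 0 0.9" --pt "0 0 0 -0.05 -0.2 0 0.9" --pt "0 0 0 -0.05 -0.22 0 0.9" --pt "0 0 0 -0.05 -0.22 0 0.9"

```text
t: 13.4
tool_pos: [579.0, -360.2, 250.2]
tool_rot: [3.078, 0.595, 0.013]
ft_force: [-0.0, 0.1, -0.7]
gripper_width: 83.7
```

```bash
python3 - <<'E'
from h import *
import cv2
im=viewer.camera("side")[:,:,::-1];t=viewer.camera("top")[:,:,::-1]
for n in [43,46,49]: print(n,proj("side",[624,-134.5,70-n+118]),proj("top",[624,-134.5,70-n+118]))
print(proj("side",[624,-134.5,84]),readout.state()["t"])
cv2.imwrite("pics/c10.png",np.hstack([cv2.resize(im[110:210,240:340],(400,400),interpolation=cv2.INTER_CUBIC),cv2.resize(t[135:235,290:390],(400,400),interpolation=cv2.INTER_CUBIC)]))
cv2.imwrite("pics/side10.png",im)
E
```

```text
43 [290.5 136.4] [342.3 176.6]
46 [290.5 137.5] [342.1 177. ]
49 [290.5 138.6] [341.9 177.3]
[290.5 157.2] 13.5
```

View pics/c10.png

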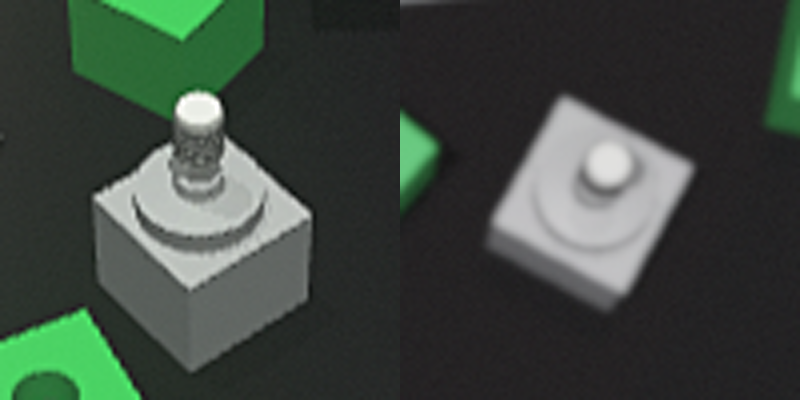

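View pics/side10.png

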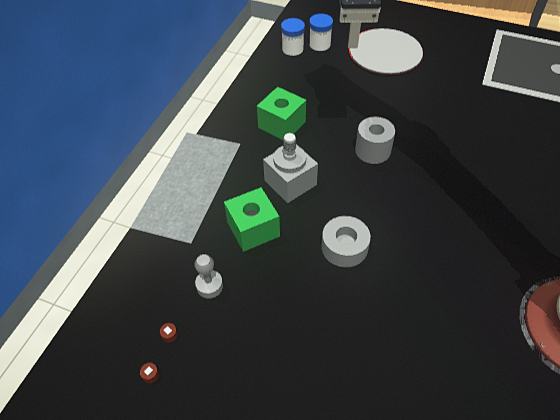

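The gauge stands centred and flat. Its knob top is at side (289.8,137.5), which matches the 46 mm-depth prediction (290.5,137.5), and nothing else has moved.

```bash
python3 -c "
from workcell import workorder,readout
print(readout.state()['t']);print(workorder.close_job())"
```

```text
13.5
the job is handed in; nothing more can be done
None
```

The depth gauge is standing on the grey square mould with its foot flat and its rod on the bottom of the bore. The bore is about 46 mm deep, from arm height and good to about 2 mm. I handed the job in at 13.5 s.

I picked the gauge up by its knob, set the foot over the bore and pushed the rod down. It bottomed at about 9 N, and a further commanded 2 mm gave no more travel. I then opened the jaws and moved the arm clear.

- **Final pictures:** the foot is centred on the mould. The knob's height in the side view matches a 46 mm depth, so the rod did not lift on release. The green look-alikes, the round moulds, the tamper and the two specimens in that view are where they were.
- **Disagreements:**
  - The wrist camera placed the gauge about 2.5 mm from where the side and top cameras did, so I used a value between them.
  - After lifting, the foot hung about 6.5 mm off target, and I corrected that before lowering it.
  - The force read about −3.5 N just after the foot touched down. I put this down to friction reversing as the arm settled, because it went positive once the push continued.

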